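Push a soap carton through the mouth of the stamping dock

ROBOT

A 7-joint arm with a two-finger parallel gripper is mounted at the origin on a cart in front of the work surface, level with it; the furniture and walls round the work are solid. World frame = base frame: x ahead of the robot, y to its left, z up, the work surface at z = 0. Lengths are in mm, angles in rad, forces in N, time in s.
With the tool pointing down it reaches from about 350 to 900 mm from the base axis. Payload 19.9 kg.
Tool frame: the origin (TCP) lies midway between the tips of the shut fingers; the grasp point (between the pads) lies 19 mm behind it; y points along the fingers, x is the direction in which the jaws open and shut, and the axes are right-handed (so a half turn about y gives the same grasp; the last joint's range is limited). The gripper opens to 94 mm and grips with 3 to 60 N. Pads are 16 mm wide; open, the fingers measure 119 mm over their backs; the gripper's body (75 mm by 177 mm) begins 78 mm behind the grasp point.
Start: joints at [-1.385, 0.417, -0.01, 1.614, 0.005, 1.111, -0.053], TCP at [140.53, 608.973, 183.825] pointing down, gripper open.
Joint ranges: [-2.81, 2.81], [-0.39, 2.02], [-1.27, 1.25], [0.06, 2.57], [-1.19, 4.33], [0.19, 2], [-2.82, 2.82]. Speed limits (rad/s): [1.89, 1.89, 2.39, 2.39, 3.01, 3.01, 3.01].

INTERFACE

Orientations are given as a unit quaternion [x, y, z, w].
In Python, from cell import readout, vision, job gives the robot as it stands.
- The arm moves only by the tool jog_arm, never from a script. Its argument "moves" is a list of rows, each a list of 5 numbers: the shift along the world's x, y, z in m, then the turn about the world's z in rad, then the opening in per cent of the stroke, from 0 (shut) to 100 (fully open). A call has 1 to 5 rows; each row is the pose to reach, as a shift and turn from the pose measured when the call began; what a row does not reach only later rows make up. A row lasts 1/8 s, in which the tool goes at most 62.5 mm and 10.7 degrees, less where a joint would pass 70% of its speed; a pose out of reach is approached as far as the arm can. A call with a gripper value outside its range is refused whole. The fingers move at their own pace and stop on an object; the grip force is fixed at half the most. Time passes only in rows, so rows that repeat a pose let the fingers close. It gives the time, the measured TCP pose, the force and the opening at its end, in the units of the state.
- readout.state(): the state, without advancing time (a new reading comes with each control period).
- vision.capture(name): name is "side" or "top"; returns the picture (420x560x3 uint8, blue, green, red); there is no depth.
- vision.camera_model(name): a dict with "fx", "fy", "cx", "cy" (pixels), "dist_coeffs" ([k1, k2, p1, p2, k3] as OpenCV has them; the pictures are not rectified), "origin" and "orientation" of the camera in the world. Camera axes: x right, y up, looking along -z (the intrinsics and any distortion apply to the point x, -y, -z); pixel columns grow to the right and rows downward; lengths in mm; the calibration is good to about 2 mm. A picture is of the moment at which its call begins. camera_model takes no time and is no camera call.
- job.close_job(): hands the job in, once; it reports no verdict.
The state is a dict: "clock": time; "joint_positions": joint angles; "joint_vel": joint speeds; "effort": joint torques, N m; "ee_pos": TCP position; "ee_rot": TCP orientation; "ft_force": force on the tool from outside, world axes, zero at the start; "torque": the same for the moment, N m; "finger_gap": finger opening in mm.
Only numpy, scipy, OpenCV 4.12 (cv2) and the standard library are available. Lean on these libraries where they do the work, as an engineer would, in place of code of your own. Each camera call takes 0.05 s, during which the arm holds its last target.

TASK

Push the soap carton lengthwise along the raised packing shelf, through the narrow mouth between the two round wooden posts of the stamping dock, until its front end lies flat against the dock's end stop. Only push it with the fingertips or the outside of the fingers: never take it between the fingers, lift it or tip it up. Leave the salve tin, the iron weight and the soap bar where they stand.

Things in the scene. Friction and masses are not known exactly. Their poses are not given: they have to be found in the camera images.
- carton: soap carton, a closed cardboard box lying flat on the packing shelf in front of the dock's mouth, 60 (its x) x 90 (its y) x 34 mm high, about 0.13 kg, slides freely. Origin at the centre of its underside; its long axis is y, z is up. Its two 60 mm ends are alike: either may go first
- dock: wooden stamping dock fixed to the packing shelf: two mouth posts, two side rails 14 mm high behind them (inner faces at y = +-39.5 mm) and an end stop; no floor, the carton slides on the shelf. Origin on the shelf top midway between the posts; x points horizontally from the mouth into the dock (the pushing direction), y across, z up
- dock_post_l (a point): centre of the top of one mouth post, at dock (0, +46.5, 32) mm. Both posts are round, upright, 28 mm in diameter and 32 mm high; 65 mm are free between them
- dock_post_r (a point): centre of the top of the other mouth post, at dock (0, -46.5, 32) mm
- dock_stop (a point): middle of the foot of the end stop's near face, at dock (112, 0, 0) mm; the stop is a bar 122 mm wide (y), 24 mm high, 16 mm thick. With its front end against it the carton's origin is at dock x = 67 mm and its rear end at x = 22 mm, just past the posts
- salve: bystander: round salve tin, 63 mm in diameter, 30 mm high, standing at the shelf's left end, behind the carton; origin at the centre of its underside
- iron_weight: bystander: knobbed dark iron scale weight, 44 mm in diameter, 42 mm high, standing on the shelf's right end, beyond the dock's end stop; origin at the centre of its underside
- soap_bar: bystander: whitish wrapped soap bar, 61 x 89 x 42 mm, lying on the shelf's right end, beyond the dock's end stop; origin at the centre of its underside
- packing_shelf: fixed wooden packing shelf bridging the till box: flat top at z = 205 mm, 285 (its x) x 630 (its y) mm, on which dock, carton and bystanders stand. Origin on the counter under its middle; y runs along the shop front to the robot's left. Left of the timber post before the robot the front is open above a rail 125 mm high; an arm headed less than 12 degrees left of +x meets the post
Mind the look-alikes: they are no part of the job. Leave any pink or turquoise look-alike of the carton alone.

How it is judged (in metres and radians):
On the way:
1. the carton is in the mouth, its middle within 30 mm of the line between the posts and its long axis along the dock (x of carton in the frame of dock between -0.03 and 0.03 m and y of carton in the frame of dock between -0.008 and 0.008 m and angle between the y axis of carton and the x axis of dock, either way round below 0.15 rad), for 0.05 s.
At the end, for the whole second after the job is handed in: the carton lies flat on the shelf and at rest in the dock, its front end within 4 mm of the end stop, within 12 mm of the dock's centre line and 0.1 rad of square; the three bystanders are within 15 mm of where they stood (x of carton in the frame of dock between 0.063 and 0.07 m and y of carton in the frame of dock between -0.012 and 0.012 m and angle between the y axis of carton and the x axis of dock, either way round below 0.1 rad and height (world z) of carton below 0.208 m and angle between carton's own z axis and vertical below 0.05 rad and linear speed of carton below 0.01 m/s and distance of each of salve, iron_weight, soap_bar from where it was at the start of the episode below 0.015 m); the robot touches nothing.
It fails at once if the carton is lifted (its underside's centre more than 8 mm above the shelf) or tipped by more than 0.2 rad (height (world z) of carton above 0.213 m or angle between carton's own z axis and vertical above 0.2 rad).
It fails at once if the carton is straddled by the fingers (the grasp point is inside it) (x of the grasp point in the frame of carton between -0.025 and 0.025 m and y of the grasp point in the frame of carton between -0.04 and 0.04 m and z of the grasp point in the frame of carton below 0.045 m).
It fails at once if a bystander is moved by more than 15 mm (distance of any of salve, iron_weight, soap_bar from where it was at the start of the episode above 0.015 m).
It also fails if it takes over 51 s, if anything falls off the work surface, if the arm or the gripper's body presses on something with over 40 N, if the wrist force passes 120 N, or if a joint passes its speed limit or range.

## Working session

There is one attempt and no reset: what is moved stays moved. The work goes in short steps, Python scripts to look and compute and a tool call to move; the robot and the scene stay as the last step left them, time stands still between calls to the robot, and variables do not carry over. Pictures are saved under pics/ and viewed, and the job is handed in when it is done.

Besides the shell and the picture viewer there is one more tool, called as a command line: name --pt "numbers of a row" for each row, then --argument value for the rest. jog_arm: Moves the arm, as the interface text tells. Its arguments: {"type":"object","properties":{"moves":{"type":"array"}},"required":["moves"]}

```bash
mkdir -p pics; ls; python3 - <<'E'
from cell import readout, vision, job
import cv2
print(readout.state())
for n in("side","top"):
    cv2.imwrite(f"pics/{n}0.png",vision.capture(n)); print(vision.camera_model(n))
E
```

```text
pics
{'clock': 0.0, 'joint_positions': array([-1.38551804,  0.41796564, -0.01031868,  1.61414562,  0.00469023,
        1.11073234, -0.05298552]), 'joint_vel': array([ 0.00076228, -0.00127997,  0.00028479,  0.00061811, -0.00115742,
        0.00043324, -0.00090145]), 'effort': array([-9.29901216e-04, -8.51257682e+01,  6.38146643e-01, -4.25978565e+01,
       -4.89727815e-02,  1.86042418e-02,  1.16548890e-04]), 'ee_pos': array([140.43644562, 608.60532199, 183.24244816]), 'ee_rot': array([ 0.55364578,  0.43990302, -0.44054686, -0.55306432]), 'ft_force': array([ 1.91861267, -0.23724825, -0.10667419]), 'torque': array([-0.03698557, -0.03564208,  0.04451225]), 'finger_gap': 93.54835941491525}
{'fx': 499.37995164264987, 'fy': 499.37995164264987, 'cx': 276.08369548950697, 'cy': 223.38503660606452, 'dist_coeffs': array([-0.17777868,  0.        ,  0.        ,  0.        ,  0.        ]), 'origin': array([ 149.69447741, -751.13003742,  920.34620237]), 'orientation': array([ 0.42829815, -0.10362214, -0.18981896,  0.87737786])}
{'fx': 457.26241854653136, 'fy': 457.26241854653136, 'cx': 280.73578839406423, 'cy': 214.39938435607698, 'dist_coeffs': array([-0.12945191,  0.        ,  0.        ,  0.        ,  0.        ]), 'origin': array([ 435.13159583,  125.72085247, 1541.41113319]), 'orientation': array([-0.04344994,  0.0384139 ,  0.71196609, -0.69981481])}
```

View pics/side0.png

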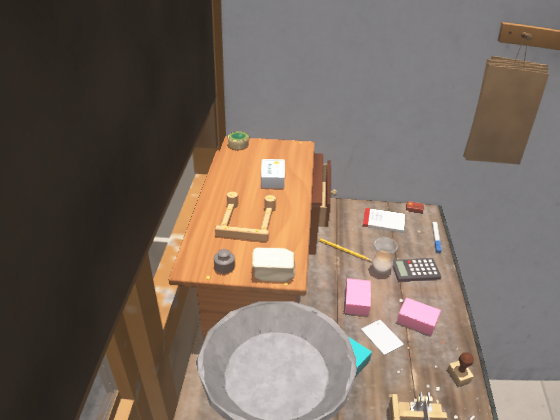

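View pics/top0.png

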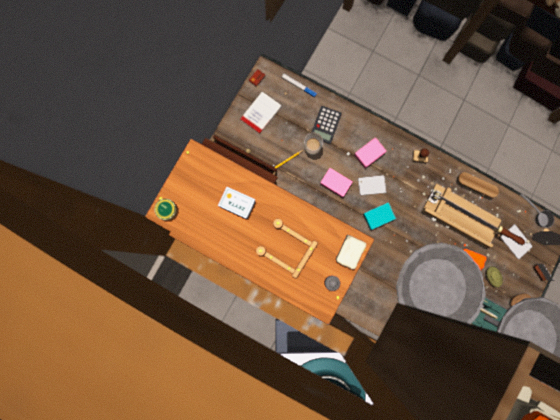

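The side view shows the white printed carton at about (273,174), the posts at (232,198) and (270,202), and the stop at (242,233). It also shows the salve tin at (238,140), the weight at (224,261) and the soap bar at (273,264). In the top view the carton is at (237,203), the posts at (278,223) and (261,251), and the stop at about (305,258). I'll enlarge both.

```bash
cat > h.py <<'E'
import numpy as np, cv2
from scipy.spatial.transform import Rotation as R
from cell import readout, vision, job
def K(m): return np.array([[m['fx'],0,m['cx']],[0,m['fy'],m['cy']],[0,0,1]])
def ray(n,px):
    m=vision.camera_model(n)
    u=cv2.undistortPoints(np.array(px,float).reshape(-1,1,2),K(m),m['dist_coeffs']).reshape(-1,2)
    d=np.c_[u[:,0],-u[:,1],-np.ones(len(u))]
    return m['origin'],R.from_quat(m['orientation']).apply(d)
def plane(n,px,z):
    o,d=ray(n,px); return o+d*((z-o[2])/d[:,2])[:,None]
def proj(n,P):
    m=vision.camera_model(n)
    c=R.from_quat(m['orientation']).inv().apply(np.atleast_2d(P)-m['origin'])
    c=c*[1,-1,-1]
    return cv2.projectPoints(c,np.zeros(3),np.zeros(3),K(m),m['dist_coeffs'])[0].reshape(-1,2)
def crop(n,img,x,y,w,h,s,name):
    cv2.imwrite(name,cv2.resize(img[y:y+h,x:x+w],None,fx=s,fy=s,interpolation=cv2.INTER_CUBIC))
E
python3 - <<'E'
from h import *
t=cv2.imread('pics/top0.png'); s=cv2.imread('pics/side0.png')
crop('t',t,140,130,240,180,3.3,'pics/top0c.png')
crop('s',s,180,120,150,170,3.5,'pics/side0c.png')
for p in [(0,0,0),(140,608,183)]: print(proj('top',p),proj('side',p))
for z in (205,239): print(plane('top',[(237,203),(278,223),(261,251),(305,258),(166,209),(333,284),(352,252)],z).round())
print(R.from_quat(readout.state()['ee_rot']).as_matrix().round(2))
E
```

```text
[[324.64552632 397.9125391 ]] [[ 63.99479581 378.10072973]]
[[124.14326036 368.38931543]] [[ 72.95019362 163.08425222]]
[[627. 263. 205.]
 [565. 142. 205.]
 [484. 193. 205.]
 [462.  65. 205.]
 [613. 475. 205.]
 [385. -14. 205.]
 [476. -72. 205.]]
[[622. 259. 239.]
 [562. 142. 239.]
 [483. 192. 239.]
 [461.  67. 239.]
 [608. 466. 239.]
 [386. -11. 239.]
 [475. -67. 239.]]
[[ 0.22 -0.   -0.97]
 [ 0.97 -0.    0.22]
 [-0.   -1.   -0.  ]]
```

View pics/top0c.png

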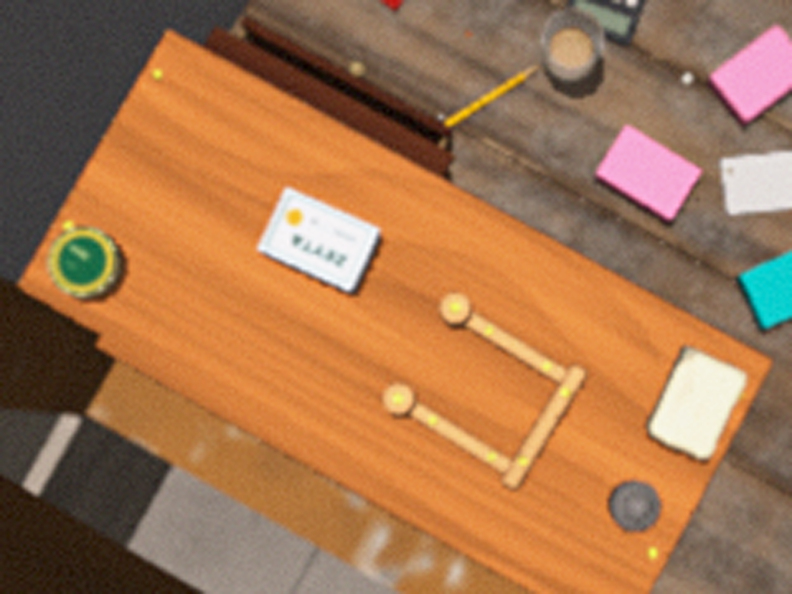

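View pics/side0c.png

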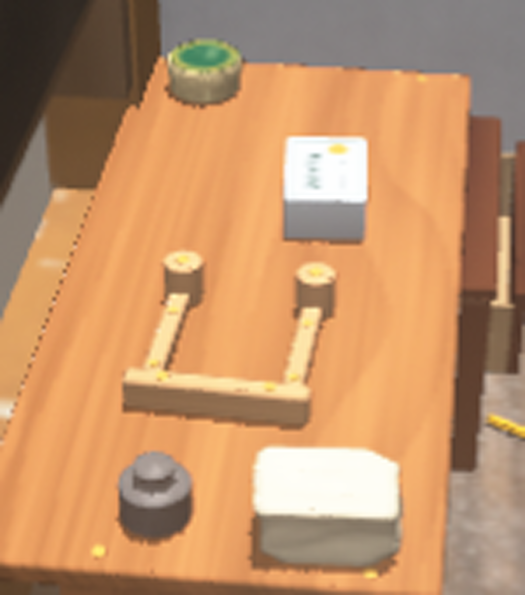

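```bash
cat > meas.py <<'E'
from h import *
def carton(img):
    hsv=cv2.cvtColor(img,cv2.COLOR_BGR2HSV)
    m=((hsv[...,1]<95)&(hsv[...,2]>175)).astype(np.uint8)
    m=cv2.morphologyEx(m,cv2.MORPH_CLOSE,np.ones((5,5)))
    c,_=cv2.findContours(m,cv2.RETR_EXTERNAL,cv2.CHAIN_APPROX_NONE)
    out=[]
    for k in c:
        if 300<cv2.contourArea(k)<1500:
            P=plane('top',k.reshape(-1,2),239)[:,:2]
            P=P.astype(np.float32); r=cv2.minAreaRect(P)
            out.append((r,cv2.contourArea(k)))
    return out
if __name__=='__main__':
    t=cv2.imread('pics/top0.png')
    for o in carton(t): print(o)
    g=cv2.cvtColor(cv2.resize(t[205:270,245:300],None,fx=10,fy=10,interpolation=cv2.INTER_CUBIC),cv2.COLOR_BGR2GRAY)
    cv2.imwrite('pics/posts.png',cv2.resize(t[200:280,245:325],None,fx=7,fy=7,interpolation=cv2.INTER_CUBIC))
    cv2.imwrite('pics/cart.png',cv2.resize(t[175:230,205:265],None,fx=10,fy=10,interpolation=cv2.INTER_CUBIC))
E
python3 meas.py
```

```text
(((180.4517822265625, 51.29647445678711), (30.71637535095215, 175.6758270263672), 1.8929674625396729), 331.0)
(((475.9613037109375, -63.78307342529297), (59.321495056152344, 84.33012390136719), 62.72097396850586), 555.5)
(((494.966064453125, -559.8592529296875), (84.81754302978516, 60.9791259765625), 37.81101989746094), 333.5)
(((625.2177734375, 262.24725341796875), (91.9183120727539, 62.18537139892578), 64.37107849121094), 626.0)
(((668.7339477539062, -132.16793823242188), (50.764217376708984, 77.07699584960938), 5.250778675079346), 406.5)
(((682.3305053710938, -28.081008911132812), (77.21405029296875, 52.00453186035156), 56.06528091430664), 419.0)
(((768.9349365234375, -133.1688232421875), (54.32278823852539, 78.08824920654297), 35.55373764038086), 410.5)
(((899.9512939453125, 184.9088592529297), (73.50369262695312, 94.53155517578125), 51.63925552368164), 708.0)
```

View pics/posts.png

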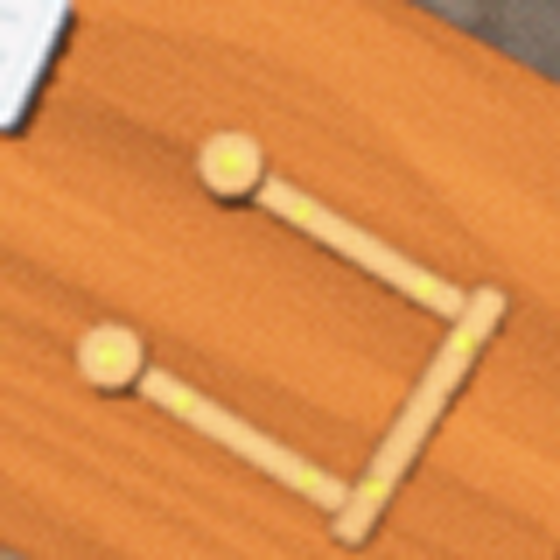

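View pics/cart.png

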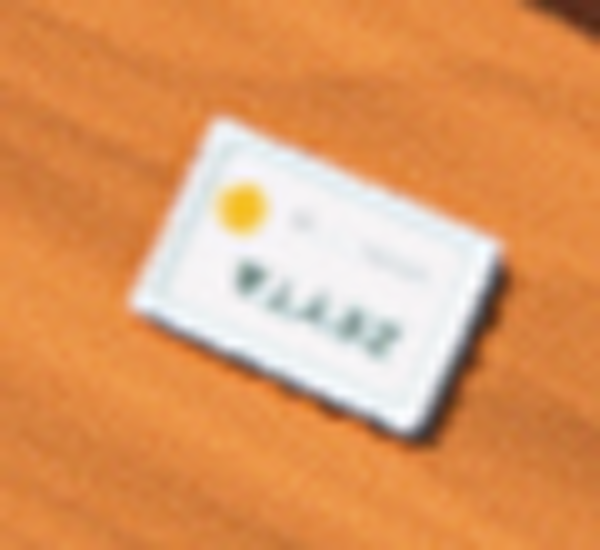

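```bash
python3 - <<'E'
from h import *
from meas import carton
for n,x0,y0 in(('top',245,200),('side',215,185)):
    t=cv2.imread(f'pics/{n}0.png')
    for s in (1,):
        b=cv2.resize(t[y0:y0+80,x0:x0+80],None,fx=7,fy=7,interpolation=cv2.INTER_CUBIC)
        hsv=cv2.cvtColor(b,cv2.COLOR_BGR2HSV)
        m=((hsv[...,0]>23)&(hsv[...,0]<35)&(hsv[...,1]>135)&(hsv[...,2]>190)).astype(np.uint8)
        k,l,st,c=cv2.connectedComponentsWithStats(m)
        for i in range(1,k):
            if st[i,4]>40:
                px=(c[i]+.5)/7-.5+[x0,y0]
                print(n,px.round(1),st[i,4],*[plane(n,px,z)[0][:2].round(1) for z in(237,229,219)])
E
```

```text
top [277.2 222.9] 272 [562.7 144.3] [563.5 144.4] [564.5 144.6]
top [287.8 229.8] 208 [542.4 114.4] [543.1 114.3] [543.9 114.2]
top [305.2 241.1] 109 [509.2  65.4] [509.6  65. ] [510.2  64.5]
top [310.9 248.3] 239 [488.1  49.3] [488.4  48.8] [488.9  48.3]
top [260.2 251. ] 84 [483.1 193.9] [483.4 194.3] [483.8 194.8]
top [270.8 257.1] 175 [465.1 164.1] [465.3 164.3] [465.5 164.6]
top [288.5 267.9] 198 [433.6 114.3] [433.6 114.2] [433.6 114.2]
top [298.1 269.3] 255 [429.4  87.2] [429.4  87. ] [429.3  86.7]
side [231.7 193.6] 73 [485.7 194.5] [489.6 205.6] [494.5 219.4]
side [269.5 197.4] 44 [563.  143.2] [567.9 153.7] [573.9 166.8]
side [226.  226.8] 79 [427.4  77.7] [430.7  87.4] [434.7  99.5]
```

```bash
python3 - <<'E'
from h import *
s=cv2.imread('pics/side0.png'); t=cv2.imread('pics/top0.png')
crop('s',s,120,0,220,420,1.4,'pics/side0d.png')
crop('t',t,0,130,400,290,2,'pics/top0d.png')
print('shelf corners top',plane('top',[(146,218),(335,309+12),(190,140),(373,240)],205).round())
print('rail?',plane('top',[(170,245),(350,345),(175,262),(340,352)],125).round())
print('jamb side',plane('side',[(220,140),(215,180),(195,180)],125).round())
c=np.array([625,262,239]);print(proj('side',c))
E
```

```text
shelf corners top [[ 587.  536.  205.]
 [ 278.  -18.  205.]
 [ 823.  405.  205.]
 [ 510. -136.  205.]]
rail? [[510. 482. 125.]
 [195. -70. 125.]
 [457. 466. 125.]
 [174. -39. 125.]]
jamb side [[618. 662. 125.]
 [521. 435. 125.]
 [467. 459. 125.]]
[[272.39267272 167.63601375]]
```

View pics/side0d.png

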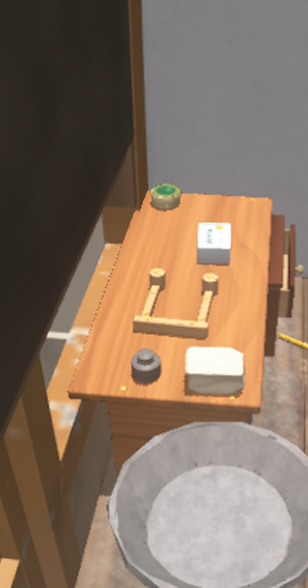

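View pics/top0d.png

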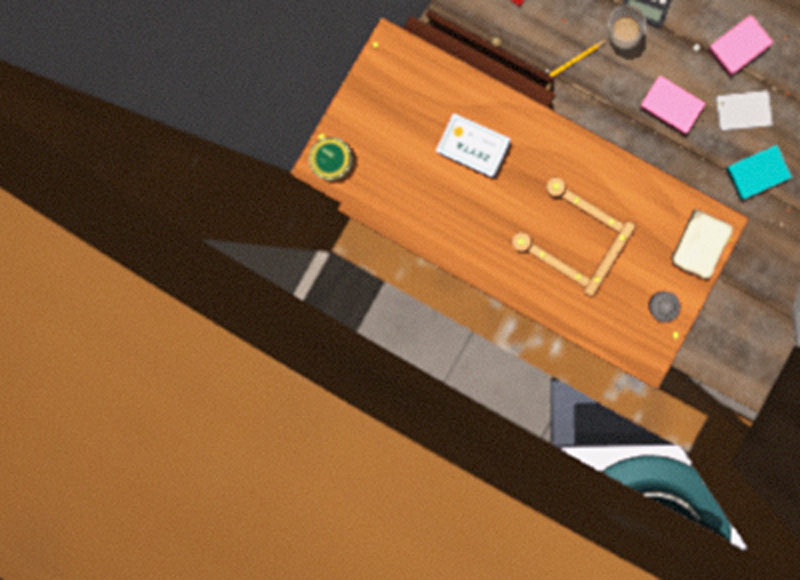

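Measured poses, in mm:

| Item | World position | Heading | Check |
|---|---|---|---|
| Dock mid-mouth | (523.6, 169.0) | x axis at −122.7° | Post spacing 93.2 (nominal 93); stop mid-line at 120 from the mouth (nominal 120) |
| Carton | (625, 262) | 64.4° | Footprint 92 × 62; in the dock frame (−133, +35), skewed 7° |

The white carton is the only one on the shelf. The pink and turquoise boxes on the counter are the look-alikes, and the enlarged crop shows the printed white carton lying in front of the mouth.

I'll first push its far side square with two fingers until it is on the dock's centre line, then push its rear end.

jog_arm --pt "0 0 0.05 0 50" --pt "0.0 -0.03 0.092 -0.08 50" --pt "0.03 -0.08 0.092 -0.16 50" --pt "0.06 -0.13 0.092 -0.24 50" --pt "0.09 -0.18 0.092 -0.347 50"

```text
clock: 0.72
ee_pos: [231.1, 426.8, 275.1]
ee_rot: [0.622, 0.337, -0.338, -0.621]
ft_force: [1.1, 0.2, 0.1]
finger_gap: 48.4
```

jog_arm --pt "0.03 -0.045 0 0 50" --pt "0.06 -0.09 0 0 50" --pt "0.09 -0.135 0 0 50" --pt "0.12 -0.18 0 0 50" --pt "0.17 -0.2 0 0 50"

```text
clock: 1.35
ee_pos: [401.6, 224.9, 275.7]
ee_rot: [-0.621, -0.337, 0.337, 0.622]
ft_force: [0.5, 1.5, 0.9]
finger_gap: 47.0
```

jog_arm --pt "0.05 0 0 0 50" --pt "0.1 0 0 0 50" --pt "0.15 0.0 0 0 50" --pt "0.2 0.0 0 0 50" --pt "0.25 0.0 0 0 50"

```text
clock: 1.98
ee_pos: [653.0, 225.0, 275.1]
ee_rot: [-0.621, -0.337, 0.337, 0.622]
ft_force: [-0.8, 0.4, 0.4]
finger_gap: 47.1
```

```bash
cat > st.py <<'E'
from h import *
D=np.array([523.6,169.0]);X=np.array([-.540,-.8415]);Y=np.array([.8415,-.540])
def dk(p): p=np.array(p[:2])-D; return np.array([p@X,p@Y]).round(1)
def wd(a,b): return D+a*X+b*Y
if __name__=='__main__':
    s=readout.state(); p=s['ee_pos']; M=R.from_quat(s['ee_rot']).as_matrix()
    print(s['clock'],p.round(1),'dock',dk(p),'jaw deg',np.degrees(np.arctan2(M[1,0],M[0,0])).round(2),'tooly',M[:,1].round(3))
E
python3 - <<'E'
from st import *
import runpy; runpy.run_path('st.py',run_name='__main__')
print('approach',wd(-133,95)-readout.state()['ee_pos'][:2], 'end',wd(-133,38))
E
```

```text
1.975 [653.  225.  275.1] dock [-117.    78.7] jaw deg 56.96 tooly [-0.001  0.    -1.   ]
approach [22.36291323  4.62851292] end [627.397  260.3995]
```

jog_arm --pt "0.022 0.005 0 0.006 50" --pt "0.022 0.005 -0.03 0.006 50" --pt "0.022 0.005 -0.05 0.006 50" --pt "0.022 0.005 -0.061 0.006 50" --pt "0.022 0.005 -0.061 0.006 50"

```text
clock: 2.6
ee_pos: [674.6, 230.1, 213.9]
ee_rot: [-0.62, -0.339, 0.34, 0.621]
ft_force: [0.6, -0.5, 0.1]
finger_gap: 47.3
```

```bash
python3 st.py; python3 - <<'E'
from h import *
t=vision.capture('top'); crop('t',t,140,130,240,180,3.3,'pics/top1.png')
E
```

```text
2.6 [674.6 230.1 213.9] dock [-133.    94.1] jaw deg 57.32 tooly [-0.002  0.    -1.   ]
```

View pics/top1.png

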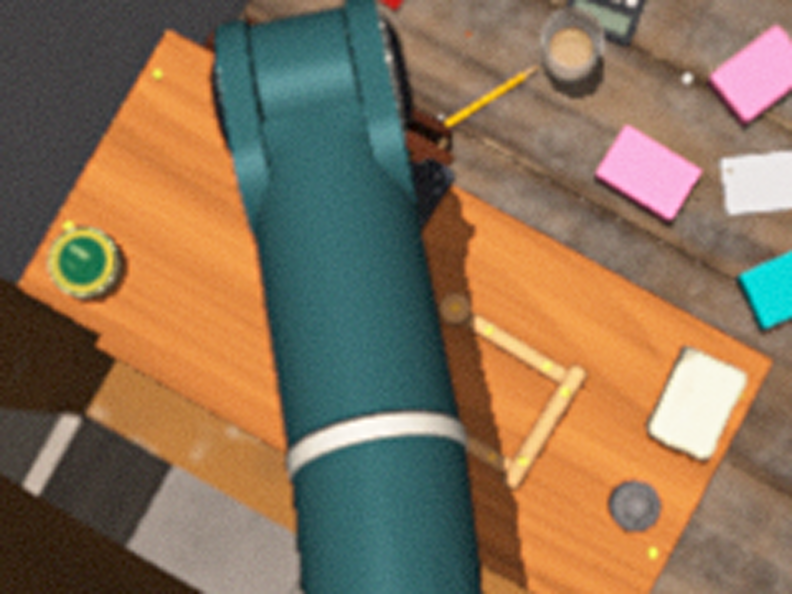

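jog_arm --pt "-0.0084 0.0054 0 0 50" --pt "-0.0135 0.0086 0 0 50" --pt "-0.0185 0.0119 0 0 50" --pt "-0.0236 0.0151 0 0 50" --pt "-0.0286 0.0184 0 0 50"

```text
clock: 3.28
ee_pos: [646.2, 248.7, 214.9]
ee_rot: [-0.62, -0.339, 0.339, 0.621]
ft_force: [0.2, -0.6, 1.4]
finger_gap: 46.7
```

jog_arm --pt "-0.004 0.0026 0 0 50" --pt "-0.008 0.0051 0 0 50" --pt "-0.0115 0.0074 0 0 50" --pt "-0.0145 0.0093 0 0 50" --pt "-0.0145 0.0093 0 0 50"

```text
clock: 3.9
ee_pos: [631.4, 258.3, 214.8]
ee_rot: [-0.62, -0.339, 0.339, 0.621]
ft_force: [-0.6, 0.1, 0.4]
finger_gap: 47.2
```

```bash
python3 st.py; python3 - <<'E'
from h import *
t=vision.capture('side'); crop('t',t,180,120,170,170,3.5,'pics/side1.png')
E
```

```text
3.9 [631.4 258.3 214.8] dock [-133.3   42.5] jaw deg 57.34 tooly [-0.001  0.001 -1.   ]
```

View pics/side1.png

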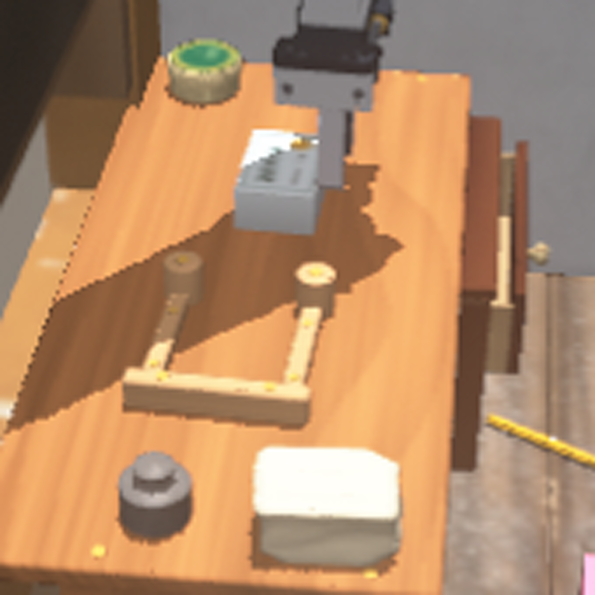

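```bash
python3 - <<'E'
from st import *
f=lambda l:[((a+.5)/3.5-.5+180,(b+.5)/3.5-.5+120) for a,b in l]
b=plane('side',f([(236,226),(316,233)]),205); t=plane('side',f([(236,191),(319,201),(250,129),(318,138)]),239)
for q in list(b)+list(t): print(q.round(1),dk(q))
t=cv2.imread('pics/side1.png'); cv2.imwrite('pics/side1z.png',cv2.resize(t[100:260,210:390],None,fx=4,fy=3.7,interpolation=cv2.INTER_CUBIC))
E
```

```text
[553.6 263.3 205. ] [-95.6 -25.7]
[604.4 231.1 205. ] [-95.8  34.4]
[552.  258.3 239. ] [-90.5 -24.3]
[602.1 221.8 239. ] [-86.9  37.5]
[596.1 337.4 239. ] [-180.8  -29.9]
[638.7 304.1 239. ] [-175.9   23.9]
```

View pics/side1z.png

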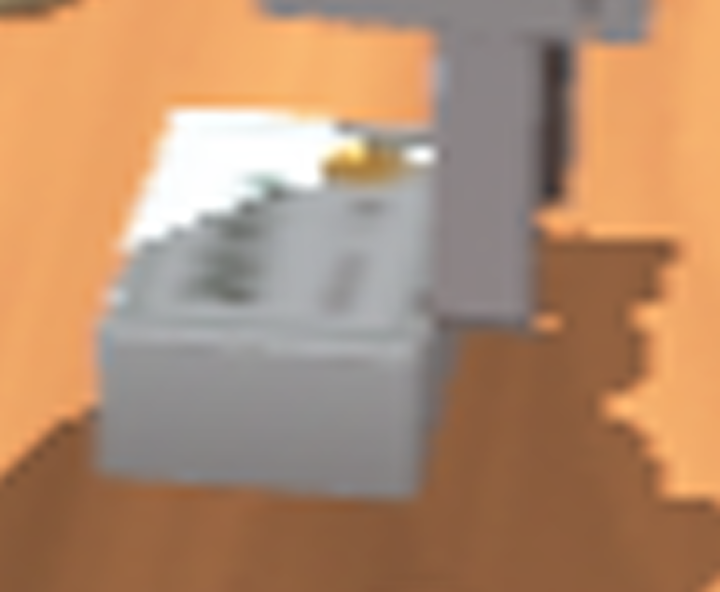

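jog_arm --pt "-0.002 0.0013 0 0 50" --pt "-0.0034 0.0022 0 0 50" --pt "-0.0034 0.0022 0 0 50" --pt "0.004 -0.0026 0 0 50" --pt "0.012 -0.008 0 0 50"

```text
clock: 4.58
ee_pos: [644.1, 249.7, 214.8]
ee_rot: [-0.62, -0.339, 0.339, 0.621]
ft_force: [-0.0, -0.4, -0.0]
finger_gap: 46.9
```

```bash
python3 - <<'E'
from st import *
s=readout.state();print(s['joint_positions'].round(2),s['ee_pos'],dk(s['ee_pos']))
for a,b in((-215,0),(-205,0)): print(wd(a,b)-s['ee_pos'][:2])
E
```

```text
[-0.72  0.55  0.47  1.41 -0.25  1.24  0.77] [644.13066493 249.6613545  214.84803027] [-133.    57.9]
[ -4.43066493 100.2611455 ]
[-9.83066493 91.8461455 ]
```

jog_arm --pt "0.008 -0.005 0.03 0 50" --pt "0.008 -0.005 0.06 -0.17 40" --pt "0.005 0.02 0.06 -0.34 27" --pt "0.0 0.06 0.06 -0.51 27" --pt "-0.006 0.1 0.06 -0.68 27"

```text
clock: 5.2
ee_pos: [638.6, 350.1, 274.9]
ee_rot: [-0.698, -0.111, 0.11, 0.699]
ft_force: [-0.2, 0.1, -0.2]
finger_gap: 25.5
```

jog_arm --pt "0 0 0 -0.17 27" --pt "0 0 0 -0.34 27" --pt "0 0 0 -0.51 27" --pt "0 0 0 -0.68 27" --pt "0 0 0 -0.85 27"

```text
clock: 5.82
ee_pos: [639.2, 349.6, 274.7]
ee_rot: [-0.681, 0.189, -0.19, 0.681]
ft_force: [-0.2, 0.5, -0.4]
finger_gap: 25.4
```

```bash
python3 st.py; python3 - <<'E'
from st import *
t=vision.capture('top'); crop('t',t,140,130,240,180,3.3,'pics/top2.png')
t=vision.capture('side'); crop('t',t,180,120,170,170,3.5,'pics/side2.png')
print(wd(-210,0)-readout.state()['ee_pos'][:2])
E
```

```text
5.825 [639.2 349.6 274.7] dock [-214.4   -0.3] jaw deg -31.06 tooly [ 0.001  0.    -1.   ]
[-2.07932205 -4.03367299]
```

View pics/top2.png

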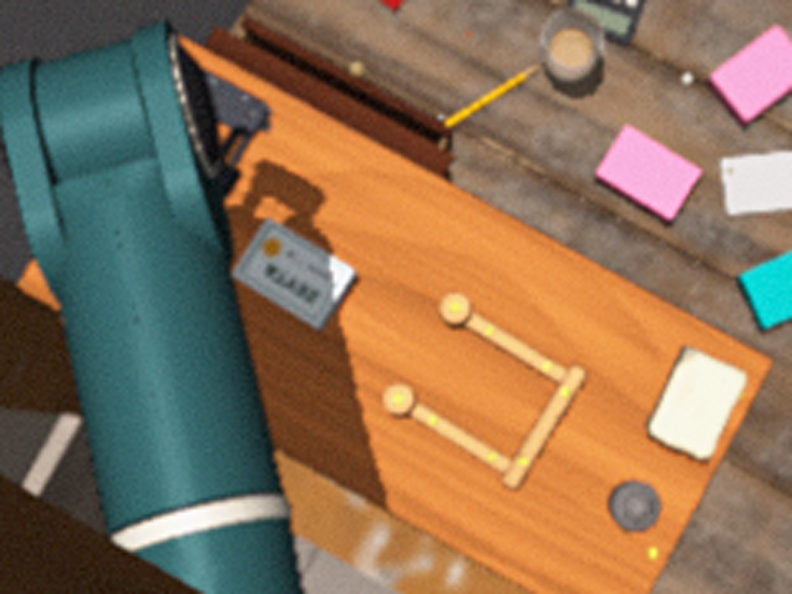

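View pics/side2.png

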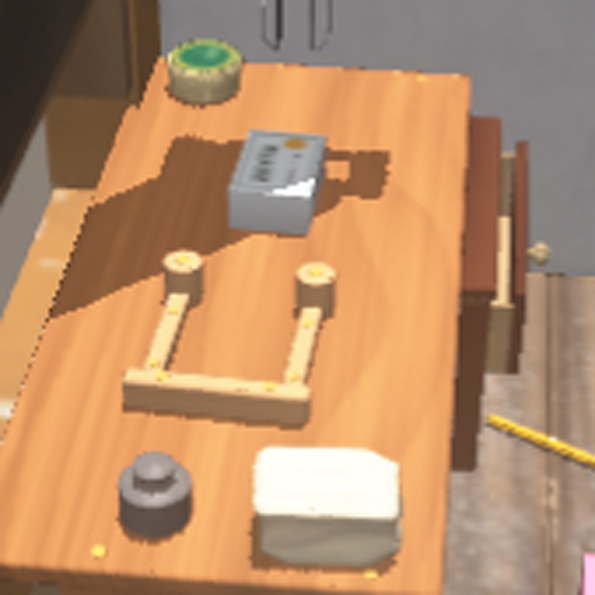

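```bash
cat > sat.py <<'E'
from st import *
def sat(full,x0,y0,w,h):
    b=cv2.resize(full[y0:y0+h,x0:x0+w],None,fx=4,fy=4,interpolation=cv2.INTER_CUBIC)
    hsv=cv2.cvtColor(b,cv2.COLOR_BGR2HSV)
    m=(hsv[...,1]<105).astype(np.uint8); m=cv2.morphologyEx(m,cv2.MORPH_CLOSE,np.ones((13,13)))
    m=cv2.morphologyEx(m,cv2.MORPH_OPEN,np.ones((31,31)))
    c,_=cv2.findContours(m,cv2.RETR_EXTERNAL,cv2.CHAIN_APPROX_NONE)
    for k in c:
        if cv2.contourArea(k)<3000: continue
        P=plane('top',(k.reshape(-1,2)+.5)/4-.5+[x0,y0],239)[:,:2]
        P=np.array([dk(p) for p in P],np.float32)
        (cx,cy),wh,a=cv2.minAreaRect(P); print('dock rect',round(cx,1),round(cy,1),np.round(wh,1),round(a,1))
E
python3 - <<'E'
from sat import *
f=lambda l:[((a+.5)/3.3-.5+140,(b+.5)/3.3-.5+130) for a,b in l]
P=plane('top',f([(265,218),(355,270),(322,328),(233,272)]),239)
for q in P: print(q.round(1),dk(q))
print(dk(P.mean(0)))
a=P[1]-P[0]+P[2]-P[3]; print(np.degrees(np.arctan2(a[1],a[0])))
c=cv2.imread('pics/top2.png'); full=np.zeros((420,560,3),np.uint8); full[130:310,140:380]=cv2.resize(c,(240,180),interpolation=cv2.INTER_AREA)
sat(full,205,185,50,55)
E
```

```text
[644.3 308.6 239. ] [-182.6   26.2]
[596.9 229.9 239. ] [-90.8  28.8]
[546.8 259.  239. ] [-88.2 -29.1]
[597.1 336.7 239. ] [-180.8  -28.7]
[-135.6   -0.7]
-121.97979534629806
dock rect -140.2 -2.9 [108.2  67.1] 5.6
```

jog_arm --pt "-0.0023 -0.0038 -0.01 -0.029 27" --pt "-0.0023 -0.0038 -0.03 -0.029 27" --pt "-0.0023 -0.0038 -0.05 -0.029 27" --pt "-0.0023 -0.0038 -0.06 -0.029 27" --pt "-0.0023 -0.0038 -0.06 -0.029 27"

```text
clock: 6.55
ee_pos: [636.5, 345.9, 213.6]
ee_rot: [0.679, -0.198, 0.198, -0.678]
ft_force: [-0.1, -0.5, -0.4]
finger_gap: 25.0
```

```bash
python3 st.py
```

```text
6.55 [636.5 345.9 213.6] dock [-209.8   -0.5] jaw deg -32.52 tooly [-0.    -0.001 -1.   ]
```

jog_arm --pt "-0.0054 -0.0084 0 0 27" --pt "-0.0092 -0.0143 0 0 27" --pt "-0.0135 -0.021 0 0 27" --pt "-0.0189 -0.0295 0 0 27" --pt "-0.0243 -0.0379 0 0 27"

```text
clock: 7.18
ee_pos: [611.9, 307.4, 213.8]
ee_rot: [0.679, -0.198, 0.198, -0.679]
ft_force: [0.8, -0.0, 1.5]
finger_gap: 25.3
```

jog_arm --pt "-0.0054 -0.0084 0 0 27" --pt "-0.0108 -0.0168 0 0 27" --pt "-0.0162 -0.0252 0 0 27" --pt "-0.0189 -0.0295 0 0 27" --pt "-0.0189 -0.0295 0 0 27"

```text
clock: 7.8
ee_pos: [592.8, 277.7, 213.9]
ee_rot: [0.679, -0.198, 0.198, -0.679]
ft_force: [-0.3, 0.3, -0.1]
finger_gap: 25.6
```

```bash
python3 st.py; python3 - <<'E'
from st import *
t=vision.capture('top'); crop('t',t,190,180,140,100,5,'pics/top3.png')
t=vision.capture('side'); crop('t',t,180,120,170,170,3.5,'pics/side3.png')
E
```

```text
7.8 [592.8 277.7 213.9] dock [-128.9   -0.4] jaw deg -32.53 tooly [-0.    -0.001 -1.   ]
```

View pics/top3.png

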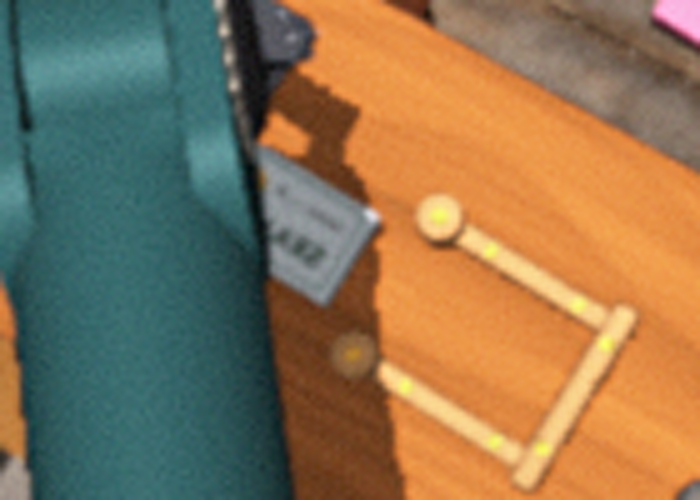

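View pics/side3.png

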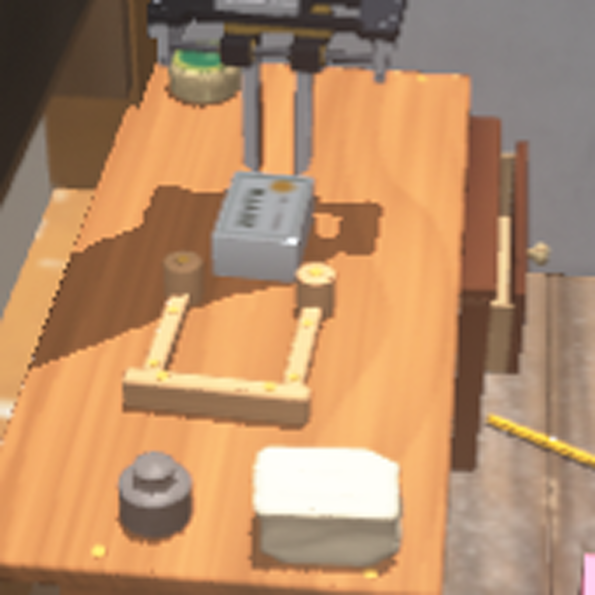

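```bash
python3 - <<'E'
from st import *
f=lambda l:[((a+.5)/5-.5+190,(b+.5)/5-.5+180) for a,b in l]
for q in plane('top',f([(380,215),(326,305)]),239): print(q.round(1),dk(q))
f=lambda l:[((a+.5)/3.5-.5+180,(b+.5)/3.5-.5+120) for a,b in l]
for q in plane('side',f([(216,233),(303,244),(238,173),(313,180)]),239): print(q.round(1),dk(q))
E
```

```text
[563.9 177.5 239. ] [-28.9  29.3]
[512.8 209.  239. ] [-27.8 -30.6]
[518.  212.4 239. ] [-33.5 -28.1]
[568.6 175.3 239. ] [-29.6  34.5]
[562.9 280.9 239. ] [-115.4  -27.4]
[610.  249.9 239. ] [-114.7   29. ]
```

The carton's front centre is at about dock (−28, −0.6) and nearly square. I'll push it on through the mouth.

jog_arm --pt "-0.0043 -0.0067 0 0 27" --pt "-0.0086 -0.0135 0 0 27" --pt "-0.013 -0.0202 0 0 27" --pt "-0.0173 -0.0269 0 0 27" --pt "-0.0216 -0.0337 0 0 27"

```text
clock: 8.52
ee_pos: [571.0, 244.0, 213.8]
ee_rot: [0.679, -0.198, 0.198, -0.679]
ft_force: [0.3, 0.6, 0.5]
finger_gap: 25.5
```

jog_arm --pt "-0.0043 -0.0067 0 0 27" --pt "-0.0086 -0.0135 0 0 27" --pt "-0.013 -0.0202 0 0 27" --pt "-0.0173 -0.0269 0 0 27" --pt "-0.0173 -0.0269 0 0 27"

```text
clock: 9.15
ee_pos: [553.6, 216.6, 214.0]
ee_rot: [0.679, -0.198, 0.198, -0.679]
ft_force: [-0.1, -0.0, -0.5]
finger_gap: 25.2
```

```bash
python3 st.py; python3 - <<'E'
from st import *
t=vision.capture('top'); crop('t',t,190,180,140,100,5,'pics/top4.png')
t=vision.capture('side'); crop('t',t,180,120,170,170,3.5,'pics/side4.png')
E
```

```text
9.15 [553.6 216.6 214. ] dock [-56.2  -0.5] jaw deg -32.54 tooly [-0.    -0.001 -1.   ]
```

View pics/top4.png

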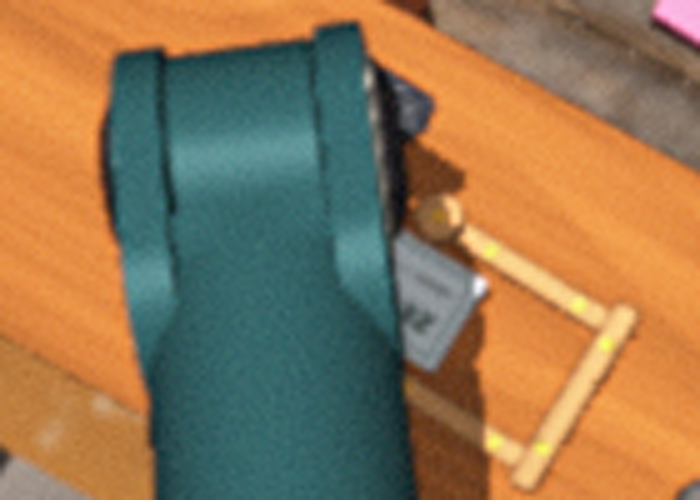

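View pics/side4.png

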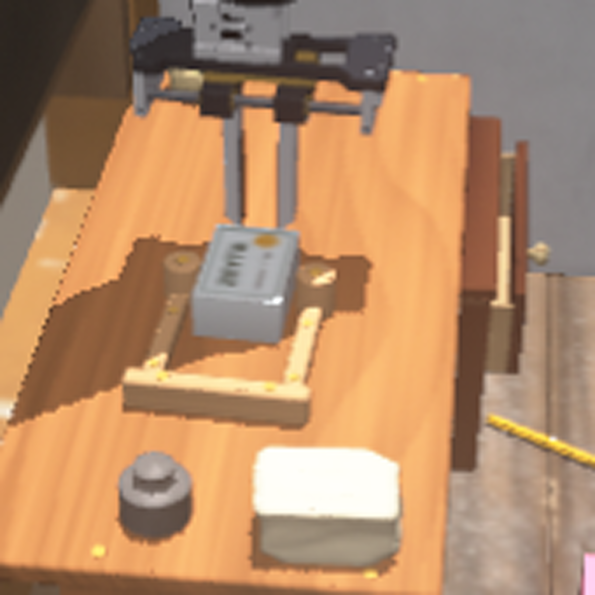

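The carton is in the mouth and straight, with no measurable contact force. I'll continue.

jog_arm --pt "-0.0043 -0.0067 0 0 27" --pt "-0.0086 -0.0135 0 0 27" --pt "-0.013 -0.0202 0 0 27" --pt "-0.0173 -0.0269 0 0 27" --pt "-0.0216 -0.0337 0 0 27"

```text
clock: 9.88
ee_pos: [531.8, 183.1, 213.9]
ee_rot: [0.679, -0.198, 0.198, -0.679]
ft_force: [1.6, 0.6, -0.9]
finger_gap: 25.2
```

jog_arm --pt "-0.0027 -0.0042 0 0 27" --pt "-0.0054 -0.0084 0 0 27" --pt "-0.0081 -0.0126 0 0 27" --pt "-0.0103 -0.016 0 0 27" --pt "-0.0119 -0.0185 0 0 27"

```text
clock: 10.5
ee_pos: [519.9, 164.4, 213.9]
ee_rot: [0.679, -0.198, 0.198, -0.679]
ft_force: [0.5, 0.3, 0.4]
finger_gap: 25.2
```

```bash
python3 st.py; python3 - <<'E'
from st import *
t=vision.capture('side'); crop('t',t,200,150,100,100,6,'pics/side5.png')
E
```

```text
10.5 [519.9 164.4 213.9] dock [ 5.9 -0.7] jaw deg -32.5 tooly [-0. -0. -1.]
```

View pics/side5.png

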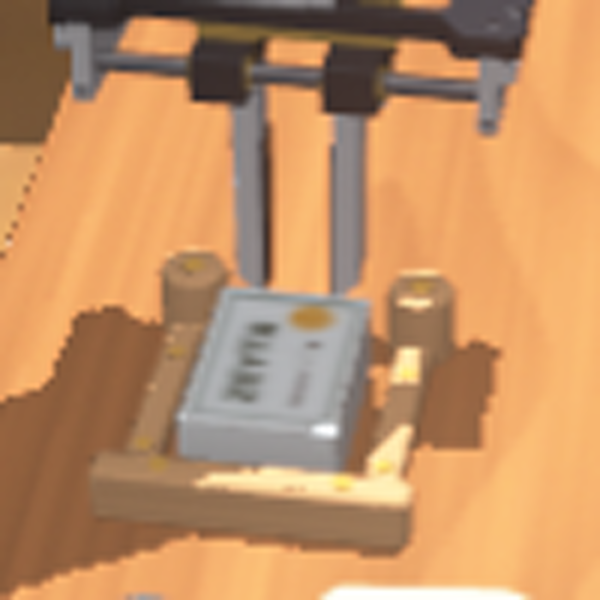

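jog_arm --pt "-0.0008 -0.0013 0 0 27" --pt "-0.0016 -0.0025 0 0 27" --pt "-0.0024 -0.0038 0 0 27" --pt "-0.0032 -0.005 0 0 27" --pt "-0.0032 -0.005 0 0 27"

```text
clock: 11.18
ee_pos: [516.5, 159.0, 213.9]
ee_rot: [0.679, -0.198, 0.198, -0.679]
ft_force: [0.0, 0.4, -0.1]
finger_gap: 25.2
```

jog_arm --pt "-0.0005 -0.0008 0 0 27" --pt "-0.0008 -0.0013 0 0 27" --pt "-0.0008 -0.0013 0 0 27"

```text
clock: 11.55
ee_pos: [515.9, 157.9, 214.1]
ee_rot: [0.679, -0.198, 0.198, -0.679]
ft_force: [2.9, 3.1, -0.5]
finger_gap: 25.4
```

jog_arm --pt "-0.0005 -0.0008 0 0 27" --pt "-0.0005 -0.0008 0 0 27"

```text
clock: 11.8
ee_pos: [515.9, 157.7, 214.4]
ee_rot: [-0.679, 0.197, -0.198, 0.679]
ft_force: [5.2, 5.2, 0.3]
finger_gap: 25.4
```

```bash
python3 st.py; python3 - <<'E'
from st import *
t=vision.capture('side'); crop('t',t,200,150,100,100,6,'pics/side6.png')
E
```

```text
11.8 [515.9 157.7 214.4] dock [13.7 -0.3] jaw deg -32.49 tooly [ 0.002  0.001 -1.   ]
```

View pics/side6.png

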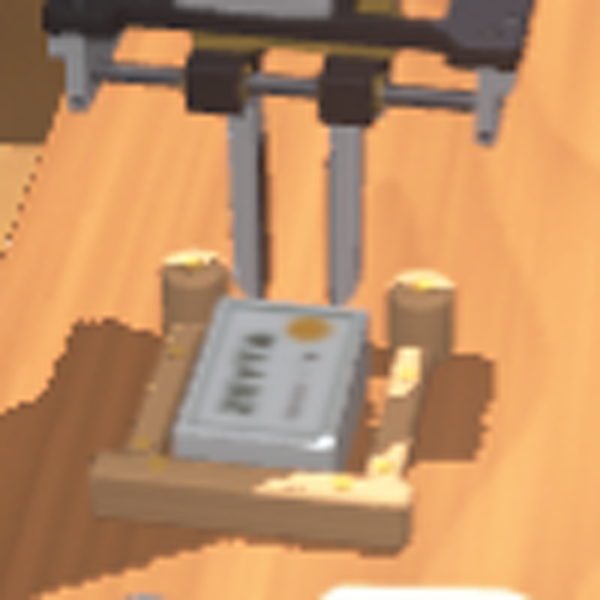

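The TCP has stalled at dock x 13.7 (14 expected) with about 7 N, so the front end is against the stop. I'll back straight off and check.

jog_arm --pt "0.0027 0.0042 0 0 27" --pt "0.0108 0.0168 0 0 27" --pt "0.0243 0.0379 0.0 0 27" --pt "0.04 0.063 0.03 0 27" --pt "0.055 0.09 0.07 0 27"

```text
clock: 12.48
ee_pos: [571.0, 249.1, 284.4]
ee_rot: [0.679, -0.198, 0.198, -0.679]
ft_force: [-0.3, 0.1, 0.7]
finger_gap: 25.4
```

jog_arm --pt "0.02 0.04 0.0 0 27" --pt "0.03 0.08 0 0 27" --pt "0.03 0.1 0.0 0 27" --pt "0.03 0.1 0 0 27"

```text
clock: 12.98
ee_pos: [600.6, 350.2, 283.5]
ee_rot: [0.68, -0.197, 0.197, -0.678]
ft_force: [0.5, -0.9, 0.1]
finger_gap: 25.2
```

```bash
python3 st.py; python3 - <<'E'
from st import *
t=vision.capture('top'); cv2.imwrite('pics/top7full.png',t); crop('t',t,250,210,80,75,7,'pics/top7.png')
s=vision.capture('side'); cv2.imwrite('pics/side7full.png',s); crop('t',s,210,180,80,80,7,'pics/side7.png')
E
```

```text
12.975 [600.6 350.2 283.5] dock [-194.  -33.] jaw deg -32.37 tooly [-0.001 -0.002 -1.   ]
```

View pics/top7.png

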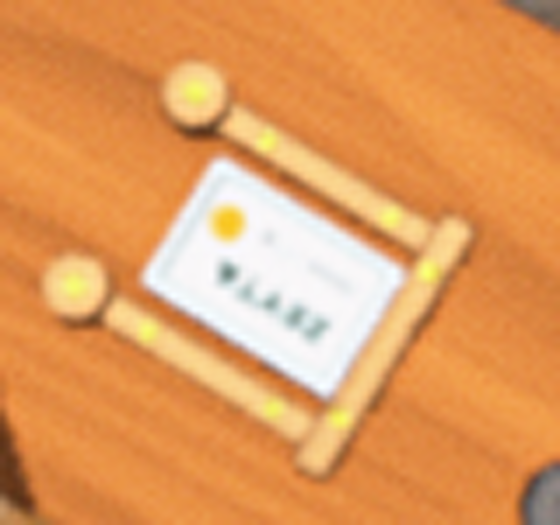

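View pics/side7.png

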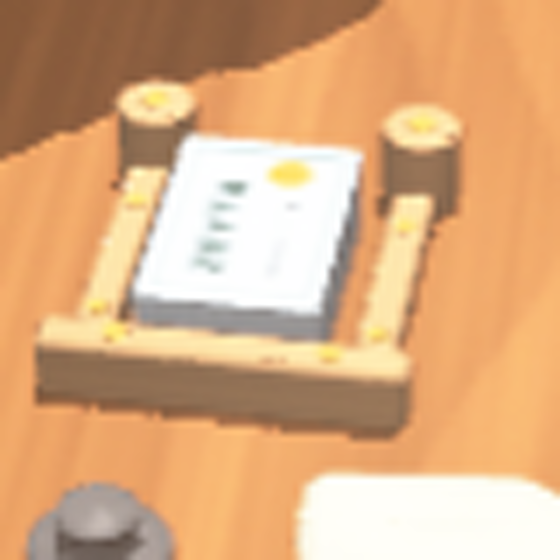

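View pics/side7full.png

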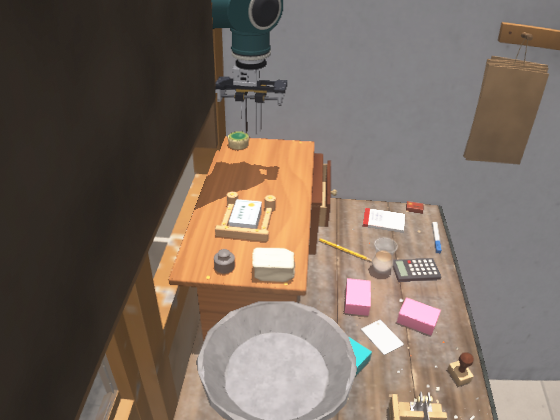

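```bash
python3 - <<'E'
from sat import *
f=lambda l:[((a+.5)/7-.5+250,(b+.5)/7-.5+210) for a,b in l]
P=plane('top',f([(218,155),(405,268),(333,397),(142,279)]),239)
for q in P: print(dk(q))
print('c',dk(P.mean(0))); a=P[1]-P[0]+P[2]-P[3]; print(np.degrees(np.arctan2(a[1],a[0])))
full=cv2.imread('pics/top7full.png')
from meas import carton
for (c,wh,a),_ in carton(full):
    if abs(c[0]-490)<40 and abs(c[1]-110)<60: print(dk(c),wh,a)
# bystanders before/after: image difference in their regions
for n,rs in (('top',[(150,195,35,30),(322,272,24,24),(335,230,36,42)]),('side',[(224,128,28,24),(212,247,26,28),(248,246,52,38)])):
    a=cv2.imread(f'pics/{n}0.png').astype(int); b=cv2.imread(f'pics/{n}7full.png').astype(int)
    for x,y,w,h in rs:
        s=cv2.phaseCorrelate(a[y:y+h,x:x+w].mean(2).astype(np.float32),b[y:y+h,x:x+w].mean(2).astype(np.float32)); print(n,(x,y),s,abs(a-b)[y:y+h,x:x+w].mean().round(1))
E
```

```text
[21.7 29.8]
[110.6  30.6]
[113.  -29.3]
[ 22.  -29.4]
c [66.8  0.4]
-122.42901152231542
[66.8 -0.7] (93.13704681396484, 63.15181350708008) 57.3172607421875
top (150, 195) ((-4.49999290685885, 10.535681303404811), 0.06134290827645196) 64.1
top (322, 272) ((-0.21287023438409136, 0.09837212803471118), 1.0000197365880013) 6.3
top (335, 230) ((0.09927635287586511, 0.5048650125577048), 1.0001241068781157) 5.7
side (224, 128) ((0.07221118942409355, 0.25276510953105813), 0.888011724750201) 2.5
side (212, 247) ((0.5088130559021078, 0.011252849713594415), 0.9995411286751429) 3.1
side (248, 246) ((-0.014664761626054457, -0.011795777116422101), 0.9960790506667561) 2.4
```

The carton is at dock (66.8, 0), square and flat, and the bystanders have not moved. In the top view the arm hides the tin, but the side view shows it unchanged. I'm handing the job in.

```bash
python3 -c "
from cell import job; print(job.close_job())"
```

```text
the job is handed in; nothing more can be done
None
```

The soap carton is in the stamping dock with its front end against the end stop, and I have handed the job in at about 13 s of the 51 s allowed. I squared it onto the dock's centre line with a two-finger push on its far long side. I then pushed its rear end through the mouth until the force rose to about 7 N at the stop, and backed the gripper off clear.

- **Carton:** the last top view put it at dock x = 66.8 mm and y between −0.7 and +0.4 mm, under 1° from square and lying flat.
- **Bystanders:** the iron weight and soap bar were unchanged in both views. The salve tin was unchanged in the side view only, because the arm hid it in the last top view.
- **Robot:** it finished with its fingers well above the shelf, and the force reading was about zero.
- **Disagreements:** before the mouth, the side view put the carton about 2 mm further to one side than the top view, which is within the calibration error. One earlier colour-mask measurement had taken in part of the gripper, so I used hand-picked corners instead.

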